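# Find the worn shuttle drive and cap it

## Robot

A 7-joint arm with a two-finger parallel gripper is mounted at the origin on the work surface. World frame = base frame: x ahead of the robot, y to its left, z up, the work surface at z = 0. Lengths are in mm, angles in rad, forces in N, time in s.
With the tool pointing down it reaches from about 425 to 950 mm from the base axis. Payload 4.7 kg.
Tool frame: the origin (TCP) lies between the finger pads; the fingertips stand 17 mm ahead of it and the grasp point (between the pads) lies 2 mm behind it; z points along the fingers, y is the line along which they close (so a half turn about z gives the same grasp; the last joint's range is limited). The gripper opens to 87 mm and grips with 3 to 60 N. Pads are 19 mm wide; open, the fingers measure 117 mm over their backs; the gripper's body (75 mm by 190 mm) begins 51 mm behind the grasp point.
Start: joints at [1.107, 0.469, -0.049, 1.532, 0.024, 1.141, -0.082], TCP at [284.378, -612.193, 201.073] pointing down, gripper open.
Joint ranges: [-2.59, 2.59], [-0.33, 1.99], [-1.39, 1.29], [0.1, 2.45], [-1.04, 4.18], [0.21, 1.99], [-2.66, 2.66]. Speed limits (rad/s): [2.57, 2.57, 3.14, 3.14, 3.14, 3.14, 3.14].

## Interface

Orientations are given as a unit quaternion [w, x, y, z].
In Python, from station import robot, capture gives the robot as it stands.
- The arm moves only by the tool servo_tool, never from a script. Its argument "plan" is a list of rows, each a list of 7 numbers: the turn, a rotation vector about the tool's x, y, z in units of 5 degrees (1.0 is 5 degrees), then the shift along the tool's x, y, z in units of 50 mm (1.0 is 50 mm), then the finger opening in mm, from 0 to 87. A call has 1 to 8 rows; each row shifts and turns the commanded pose from where the row before left it, along the tool's axes as they then stand; what a row does not reach is not made up. A row lasts 1/10 s, in which the tool goes at most 50 mm and 8.59 degrees, less where a joint would pass 70% of its speed; a pose out of reach is approached as far as the arm can. A call is refused whole if a number of a shift passes 1 or a number of a turn 1, either way. A call with a gripper value outside its range is refused whole. The fingers move at their own pace and stop on an object; the grip force is fixed at half the most. Time passes only in rows, so rows that do not move let the fingers close. It gives the time, the measured TCP pose, the force, the opening and the grip force at its end, in the units of the state.
- robot.observe(): the state, without advancing time (a new reading comes with each control period).
- capture(name): name is "scene" or "top"; returns a dict with "img" (400x640x3 uint8, red, green, blue), "intrinsics" (3x3 intrinsics, pixels), "k1" (the pictures are not rectified: a ray, as slopes to the right and down, at radius r is drawn at 1 + k1 r^2 times it, then the intrinsics apply), "extrinsics" (4x4, takes a point from world to camera coordinates). Camera axes: x right, y up, looking along -z (the intrinsics and any distortion apply to the point x, -y, -z); pixel columns grow to the right and rows downward; lengths in mm; the calibration is good to about 2 mm. A picture is of the moment at which its call begins. There is no depth.
- robot.close_job(): hands the job in; it is judged then, once.
The state is a dict: "clock": time; "joint_positions": joint angles; "joint_velocities": joint speeds; "tau": joint torques, N m; "position": TCP position; "tool_rot": TCP orientation; "wrist_force": force on the tool from outside, world axes, zero at the start; "wrist_torque": the same for the moment, N m; "width": opening from 0.0 (shut) to 1.0 (fully open); "grip_force": force on a finger pad.
Only numpy, scipy, OpenCV 4.12 (cv2) and the standard library are available. Lean on these libraries where they do the work, as an engineer would, in place of code of your own. Each camera call takes 0.05 s, during which the arm holds its last target. There are 200 camera calls.

## Task

One of the three shuttles on the drive bench has a worn drive: rock the shuttles gently by their posts, first to the right until the drive pushes back firmly (about 6 N) and then to the left likewise, never pushing a shuttle with more than 15 N, until you have felt which one has far more free play than the others. Leave that worn shuttle at the left end of its free play and put the orange cap fully down over its post. Leave everything else on the table alone.

Things in the scene. Friction and masses are not known exactly. Their poses are not given: they have to be found in the camera images.
- bench: White fixed base plate 270 x 210 x 26 mm with three identical screw drives side by side: lane centres at bench x = -80, 0, +80 mm for shuttles 1, 2, 3. Origin: centre of its underside, on the table. Shuttles slide along bench y; +y is LEFT seen from the robot. Yawed up to 0.25 rad either way. Blue end blocks at bench y = +-93 mm (16 mm thick) reach 56 mm up; the black drums are motors.
- shuttle_1: Shuttle 1, nearest the robot: aluminium block 54 (x) x 50 (y) x 24 mm with an upright steel post in its middle, 16 mm in diameter, 34 mm tall, the last 10 mm tapering to 8 mm. Origin: foot of the post, on the block's flat top, 52 mm above the table; axes as the bench's. Push the post sideways near its foot with one finger; a half-open gripper can straddle it.
- shuttle_2: Shuttle 2, the middle one, looks the same as 1. Any shuttle slides with about 2 N of friction through its free play: 4 mm end to end if sound, 13 mm in the one worn drive (any of the three, differs each time). The foot starts within 0.8 mm of bench y = 0, the middle of the play lies within 1 mm of it.
- shuttle_3: Shuttle 3, farthest from the robot, looks the same as 1. At either end of any shuttle's free play its drive resists like a spring of 4 N per mm on top of the friction. Let go without a jerk, a shuttle stays within about 0.5 mm of the end of its free play.
- cap_orange: Orange plastic marker cap: a tube closed at the top, 32 mm outer diameter, 45 mm tall, bore 24 mm, 39 mm deep, open at the bottom, 30 g. Stands mouth down on the mat. Origin: centre of the mouth at its lower edge, z up. Put over a post, it stands on the shuttle's flat top with the post inside.
- mat: Black rubber mat 200 (x) x 64 (y) x 6 mm, fixed, to the left of the bench; origin centre of its underside. Three caps of one size stand on its top in a row along its x axis, 60 mm apart, in any order; only the orange one is to be used.
- cap_white: White cap of the same shape as the orange one, on the mat; stays.
- cap_blue: Blue cap of the same shape as the orange one, on the mat; stays.
- tube_rack: Teal tube rack 210 x 80 mm with purple-capped tubes, 93 mm tall, right of the bench; origin centre of its underside; stays.
- reagent: White reagent bottle, 60 mm across, 130 mm tall, right of the bench, farther from the robot; origin centre of its underside; stays.
- driver: Red-handled screwdriver lying at the right, nearest the robot; stays.
- scanner: Black hand scanner lying at the right, about 130 mm long, 34 mm tall; stays.
- parts_dish: White dish 90 mm across, 30 mm tall, beyond the mat; origin centre of its underside; stays.
- pot: Small white jar with a red lid, 50 mm across, 60 mm tall, between the dish and the bench; stays.
There are look-alikes about, which are no part of the job. Of the things that look like the cap_orange, the smallest one is meant.

How it is judged (in metres and radians):
On the way, in this order (a step that is already met when the one before it is completed fails the run):
1. a shuttle has been pushed more than 5 mm right of zero (bench y), up to a resistance of at least 3 N (only the worn one goes so far without undue force) (((y of shuttle_1 in the frame of bench below -0.005 m and contact force between the fingers and shuttle_1 above 3 N) or (y of shuttle_2 in the frame of bench below -0.005 m and contact force between the fingers and shuttle_2 above 3 N) or (y of shuttle_3 in the frame of bench below -0.005 m and contact force between the fingers and shuttle_3 above 3 N))), for 0.02 s.
2. then a shuttle has been pushed more than 5 mm left of zero, up to a resistance of at least 3 N (((y of shuttle_1 in the frame of bench above 0.005 m and contact force between the fingers and shuttle_1 above 3 N) or (y of shuttle_2 in the frame of bench above 0.005 m and contact force between the fingers and shuttle_2 above 3 N) or (y of shuttle_3 in the frame of bench above 0.005 m and contact force between the fingers and shuttle_3 above 3 N))), for 0.02 s.
At the end, for the whole second after the job is handed in: The orange cap stands upright (within 0.1 rad) and still on the worn shuttle's flat top, over its post (within 6 mm sideways, 3 mm in height of the post's foot), and that shuttle rests at the left end of its free play, foot at bench y over 4.5 mm (sound ones do not stay there) (((y of shuttle_1 in the frame of bench above 0.0045 m and horizontal distance between cap_orange and shuttle_1 below 0.006 m and z of cap_orange in the frame of shuttle_1 between -0.003 and 0.003 m) or (y of shuttle_2 in the frame of bench above 0.0045 m and horizontal distance between cap_orange and shuttle_2 below 0.006 m and z of cap_orange in the frame of shuttle_2 between -0.003 and 0.003 m) or (y of shuttle_3 in the frame of bench above 0.0045 m and horizontal distance between cap_orange and shuttle_3 below 0.006 m and z of cap_orange in the frame of shuttle_3 between -0.003 and 0.003 m)) and angle between cap_orange's own z axis and vertical below 0.1 rad and linear speed of cap_orange below 0.02 m/s); the robot touches nothing.
It fails at once if a shuttle is pushed by the robot with more than 15 N (contact force between any of the fingers, the arm and shuttle_1 above 15 N or contact force between any of the fingers, the arm and shuttle_2 above 15 N or contact force between any of the fingers, the arm and shuttle_3 above 15 N).
It fails at once if another cap or any other thing on the table is moved by more than 20 mm (distance of any of cap_white, cap_blue, tube_rack, reagent, driver, scanner, parts_dish, pot from where it was at the start of the episode above 0.02 m).
It also fails if it takes over 64 s, if anything falls off the work surface, if the arm or the gripper's body presses on something with over 40 N, if the wrist force passes 120 N, or if a joint passes its speed limit or range.

## Working session

There is one attempt and no reset: what is moved stays moved. The work goes in short steps, Python scripts to look and compute and a tool call to move; the robot and the scene stay as the last step left them, time stands still between calls to the robot, and variables do not carry over. Pictures are saved under pics/ and viewed, at most 10 in all, crops included, and the job is handed in when it is done.

Besides the shell and the picture viewer there is one more tool, called after "Request:" by a JSON object that holds its "name" and its "arguments", one argument or row to a line. servo_tool: Moves the arm, as the interface text tells. Its arguments: {"type":"object","properties":{"plan":{"type":"array","items":{"type":"array","items":{"type":"number"}}}},"required":["plan"]}

```bash
mkdir -p pics; ls; python3 - <<'E'
from station import robot, capture
import cv2,pickle
s=robot.observe();print(s)
d={}
for n in("top","scene"):
    c=capture(n);d[n]=c;cv2.imwrite(f"pics/{n}0.png",c["img"][:,:,::-1]);print(n,c["intrinsics"],c["k1"],c["extrinsics"])
pickle.dump(d,open("c0.pkl","wb"))
E
```

```text
pics
{'clock': 0.0, 'joint_positions': array([ 1.10709022,  0.46945097, -0.04858972,  1.53364172,  0.02412647,
        1.14097542, -0.08226746]), 'joint_velocities': array([-0.00059635,  0.00054745, -0.0011695 , -0.00113338,  0.00103414,
        0.00130275, -0.00116671]), 'tau': array([ 1.20090558e-04, -5.07968974e+01, -8.05561105e-02, -2.36159080e+01,
       -6.13593520e-02,  3.79131921e-02,  1.94867735e-04]), 'position': array([ 284.07639253, -611.64094428,  200.01512705]), 'tool_rot': array([-9.11086787e-04,  9.76452966e-01,  2.15728333e-01, -2.48876924e-04]), 'wrist_force': array([-0.17884577,  0.83034074,  0.01345544]), 'wrist_torque': array([ 0.02298115, -0.00617103, -0.01920877]), 'grip_force': 0.0, 'width': 0.999628411613702}
top [[366.2355907    0.         321.75282486]
 [  0.         366.2355907  197.30361203]
 [  0.           0.           1.        ]] -0.051835983011428485 [[ 7.25597573e-03 -9.99973595e-01 -4.00786935e-04 -3.00639911e+01]
 [ 9.92259703e-01  7.15031396e-03  1.23974010e-01 -5.47409931e+02]
 [-1.23967871e-01 -1.29723714e-03  9.92285384e-01 -1.05268242e+03]
 [ 0.00000000e+00  0.00000000e+00  0.00000000e+00  1.00000000e+00]]
scene [[480.91174475   0.         319.32866484]
 [  0.         480.91174475 204.82396838]
 [  0.           0.           1.        ]] 0.016504369243171238 [[-8.00523086e-01  5.98933748e-01  2.10036984e-02  4.52756361e+02]
 [-2.92021493e-01 -4.20435579e-01  8.59044453e-01  5.94108733e+01]
 [ 5.23341416e-01  6.81551384e-01  5.11469914e-01 -1.66434369e+03]
 [ 0.00000000e+00  0.00000000e+00  0.00000000e+00  1.00000000e+00]]
```

View pics/top0.png

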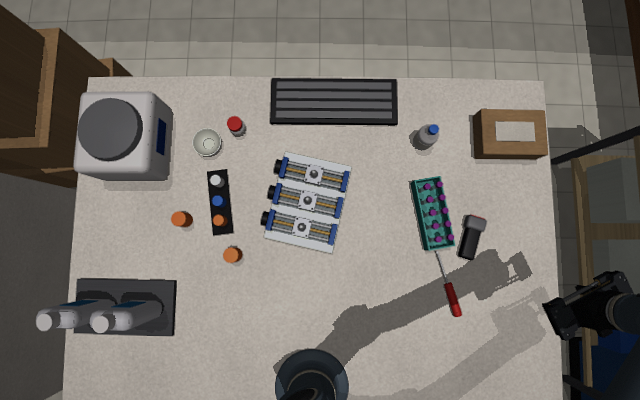

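View pics/scene0.png

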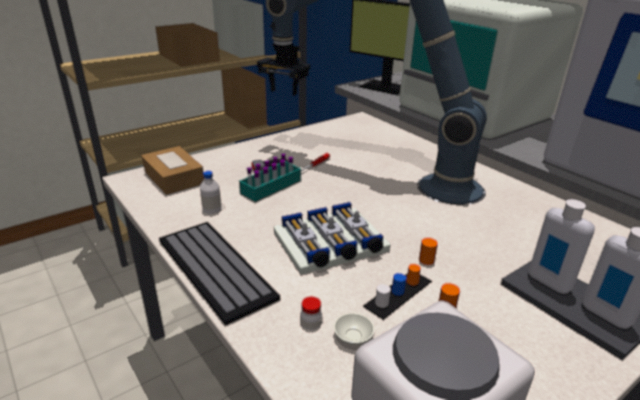

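The top view shows the bench posts at about (302,227), (308,200) and (314,174). The small orange cap is on the mat at (219,220), with white and blue caps at (217,181) and (218,201). The larger orange look-alikes stand off the mat at (181,219) and (232,255).

```bash
cat > h.py <<'E'
import numpy as np,cv2
def ray(c,u,v):
    K,E,k=c["intrinsics"],np.array(c["extrinsics"]),c["k1"]
    d=np.array([(u-K[0,2])/K[0,0],(v-K[1,2])/K[1,1]]);s=d.copy()
    for _ in range(20): s=d/(1+k*(s@s))
    R=E[:3,:3];return -R.T@E[:3,3],R.T@np.array([s[0],-s[1],-1])
def onz(c,u,v,z):
    o,r=ray(c,u,v);return (o+r*(z-o[2])/r[2])[:2]
def blobs(m,amin=10):
    n,_,st,ce=cv2.connectedComponentsWithStats(m.astype(np.uint8))
    return [(st[i].tolist(),ce[i].round(2)) for i in range(1,n) if st[i,4]>=amin]
E
python3 - <<'E'
import pickle,cv2,numpy as np
from h import *
d=pickle.load(open("c0.pkl","rb"))
a=d["top"]["img"][140:265,165:365,::-1];a=cv2.resize(a,None,fx=4,fy=4,interpolation=cv2.INTER_CUBIC);cv2.imwrite("pics/crop.png",a)
for n,c in d.items():
    h=cv2.cvtColor(c["img"],cv2.COLOR_RGB2HSV);H,S,V=cv2.split(h)
    print(n)
    for nm,m in(("orange",(H>4)&(H<18)&(S>170)&(V>110)),("blue",(H>100)&(H<125)&(S>140)&(V>50))):
        for b in blobs(m,12):print(nm,b,onz(c,*b[1],40 if nm=="orange" else 40).round(1))
E
```

```text
top
orange ([172, 212, 14, 14, 156], array([178.43, 218.39])) [481.  396.9]
orange ([213, 215, 11, 11, 89], array([217.84, 219.81])) [477.9 279.1]
orange ([224, 248, 14, 14, 113], array([228.83, 254.73])) [376.6 242.9]
blue ([429, 125, 10, 9, 68], array([433.19, 128.79])) [ 759.4 -363.6]
blue ([279, 157, 9, 20, 108], array([283.06, 167.  ])) [637.2  90. ]
blue ([340, 171, 9, 21, 97], array([344.28, 180.93])) [596.3 -92.6]
blue ([273, 183, 9, 21, 111], array([276.67, 192.91])) [559.  107.3]
blue ([212, 195, 14, 12, 124], array([217.96, 200.69])) [534.6 281.1]
blue ([334, 197, 9, 21, 98], array([338.28, 207.23])) [517.8 -74.9]
blue ([266, 209, 9, 21, 111], array([269.9 , 219.28])) [480.8 125.5]
blue ([328, 224, 9, 20, 97], array([332.3 , 233.64])) [440.3 -57.6]
blue ([60, 305, 18, 1, 18], array([ 68.5, 305. ])) [222.9 715. ]
scene
orange ([422, 238, 15, 10, 117], array([429.05, 242.91])) [358.9 219.6]
orange ([409, 265, 11, 8, 73], array([414.03, 268.37])) [474.  273.5]
orange ([442, 284, 17, 13, 177], array([450.07, 289.8 ])) [463.8 380.1]
blue ([251, 0, 14, 5, 27], array([259.37,   1
[... 449 characters left out ...]
988.5]
blue ([204, 172, 7, 6, 38], array([207.13, 174.37])) [ 673.6 -489.3]
blue ([333, 203, 17, 8, 57], array([340.88, 206.25])) [433.9 -68. ]
blue ([309, 209, 17, 11, 68], array([316.15, 212.13])) [515.9 -83.6]
blue ([283, 214, 18, 11, 73], array([290.85, 217.3 ])) [ 593.6 -102.7]
blue ([362, 235, 20, 13, 70], array([369.33, 239.29])) [480.6 113.3]
blue ([540, 235, 28, 39, 627], array([553.64, 253.8 ])) [125.3 443.8]
blue ([335, 242, 21, 12, 73], array([343.11, 245.33])) [557.3  93.9]
blue ([307, 249, 22, 11, 74], array([315.36, 252.16])) [636.3  75.8]
blue ([598, 266, 35, 42, 844], array([614.72, 285.9 ])) [125.8 601.1]
blue ([392, 274, 14, 21, 240], array([398.56, 284.32])) [549.8 294.9]
```

View pics/crop.png

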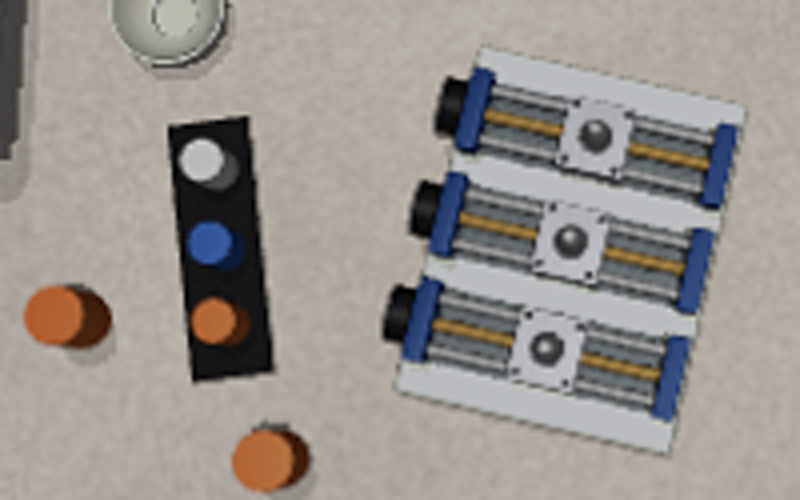

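The enlarged crop shows the post tips at about (313.5,173), (307.3,199.8) and (301.5,227) in full-image pixels, and the mat orange cap top at (218.5,220).

```bash
python3 - <<'E'
import pickle,cv2,numpy as np
from h import *
d=pickle.load(open("c0.pkl","rb"))
c=d["top"];g=cv2.cvtColor(c["img"],cv2.COLOR_RGB2GRAY).astype(float)
# posts: dark blobs within light block
for u,v in((301.5,227),(307.3,199.8),(313.5,173)):
    x0,y0=int(u)-6,int(v)-6;p=g[y0:y0+13,x0:x0+13]
    w=np.clip(150-p,0,None);yy,xx=np.mgrid[:13,:13];w[np.hypot(xx+x0-u,yy+y0-v)>5.2]=0
    q=(x0+(w*xx).sum()/w.sum(),y0+(w*yy).sum()/w.sum())
    print("post",np.round(q,2),onz(c,*q,76).round(1),"tip",onz(c,u,v,86).round(1))
B=[((269.9,219.28),(332.3,233.64)),((276.67,192.91),(338.28,207.23)),((283.06,167),(344.28,180.93))]
M=[]
for l,r in B:
    L,R=onz(c,*l,54),onz(c,*r,54);M.append((L+R)/2);e=L-R;print("lane",M[-1].round(1),np.hypot(*e).round(1),"yaw",np.arctan2(-e[0],e[1]).round(4))
e=M[2]-M[0];print("yaw",np.arctan2(e[1],e[0]),np.hypot(*e))
for n in d: 
  S={"top":[(217.84,219.81),(217.96,200.69)],"scene":[(414.03,268.37)]}[n]
  for s in S: print(n,[onz(d[n],*s,z).round(1) for z in(51,48,40)])
# triangulate orange top + block centers
def tri(p,q):
    o1,a=ray(d["top"],*p);o2,b=ray(d["scene"],*q);t=np.linalg.lstsq(np.c_[a,-b],o2-o1,rcond=None)[0]
    return ((o1+a*t[0]+o2+b*t[1])/2).round(1),np.linalg.norm(o1+a*t[0]-o2-b*t[1]).round(1)
print("cap",tri((217.84,219.81),(414.03,268.37)))
for p,q in zip([b for l in B for b in l],[(369.33,239.29),(340.88,206.25),(343.11,245.33),(316.15,212.13),(315.36,252.16),(290.85,217.3)]):print(tri(p,q))
E
```

```text
post [301.38 226.79] [458.   30.8] tip [457.   29.9]
post [307.22 200.3 ] [533.5  15.2] tip [533.7  14.6]
post [313.45 174.01] [609.7  -1.8] tip [610.7  -2.2]
lane [459.9  33.1] 185.1 yaw -0.2178
lane [536.8  15.6] 184.4 yaw -0.2224
lane [614.1  -1.6] 184.7 yaw -0.2201
yaw -0.22173669469621513 158.0279937405222
top [array([477.3, 275.9]), array([477.5, 276.8]), array([477.9, 279.1])]
top [array([533.3, 277.9]), array([533.6, 278.8]), array([534.6, 281.1])]
scene [array([485.4, 282.5]), array([482.3, 280.1]), array([474. , 273.5])]
cap (array([478.1, 277.4,  44.4]), np.float64(1.1))
(array([483.4, 121.9,  45.8]), np.float64(8.1))
(array([440.9, -58.1,  47.1]), np.float64(2.1))
(array([560.9, 103.9,  46.9]), np.float64(7.7))
(array([519. , -76.1,  44.5]), np.float64(4.2))
(array([639.1,  86.5,  46.9]), np.float64(8.6))
(array([597.1, -93.7,  45.5]), np.float64(4.3))
```

Request:
{"name": "servo_tool", "arguments": {
  "plan": [
    [0,0,0.94,0,0,0,40],
    [0,0,0.94,0,0,0,40],
    [0,0,0.94,0,0,0,40],
    [0,0,0.94,0,0,0,40],
    [0,0,0.94,0,0,0,40],
    [0,0,0.94,0,0,0,40],
    [0,0,0.94,0,0,0,40],
    [0,0,0.94,0,0,0,40]
  ]
}}

```text
clock: 0.9
position: [284.2, -611.8, 200.4]
tool_rot: [-0.0, 0.994, -0.112, -0.0]
wrist_force: [0.3, 0.1, 0.2]
width: 0.472
grip_force: 0.0
```

Request:
{"name": "servo_tool", "arguments": {
  "plan": [
    [0,0,0,0.134,-0.834,0,40],
    [0,0,0,0.134,-0.834,0,40],
    [0,0,0,0.134,-0.834,0,40],
    [0,0,0,0.134,-0.834,0,40],
    [0,0,0,0.134,-0.834,0,40],
    [0,0,0,0.134,-0.834,0,40],
    [0,0,0,0.134,-0.834,0,40],
    [0,0,0,0.134,-0.834,0,40]
  ]
}}

```text
clock: 1.7
position: [410.0, -296.7, 200.9]
tool_rot: [-0.0, 0.994, -0.111, -0.0]
wrist_force: [1.2, -0.4, -0.1]
width: 0.459
grip_force: 0.0
```

Request:
{"name": "servo_tool", "arguments": {
  "plan": [
    [0,0,0,0.134,-0.834,0,40],
    [0,0,0,0.134,-0.834,0,40],
    [0,0,0,0.134,-0.834,0,40],
    [0,0,0,0.134,-0.834,0,40],
    [0,0,0,0.134,-0.834,0,40],
    [0,0,0,0.134,-0.834,0,40],
    [0,0,0,0.134,-0.834,0,40],
    [0,0,0,0.134,-0.834,0,40]
  ]
}}

```text
clock: 2.5
position: [535.6, 16.7, 200.8]
tool_rot: [0.0, 0.994, -0.111, -0.0]
wrist_force: [0.9, -0.4, 0.2]
width: 0.46
grip_force: 0.0
```

```bash
cat >> h.py <<'E'
def st(robot,P=None):
    from scipy.spatial.transform import Rotation as R
    s=robot.observe();q=s["tool_rot"];r=R.from_quat([q[1],q[2],q[3],q[0]]).as_matrix();p=s["position"]
    print("t",round(s["clock"],2),"p",p.round(2),"yaw",np.arctan2(r[1,0],r[0,0]).round(4),"tilt",r[:2,2].round(4),"F",s["wrist_force"].round(2),"Ftool",(r.T@s["wrist_force"]).round(2),"w",(87*s["width"]).round(1),"grip",round(s["grip_force"],1))
    if P is not None: print("shift units",(r.T@(np.array(P)-p)/50).round(3))
    return s,r
E
python3 - <<'E'
from station import robot
from h import *
st(robot,[535,15,76])
E
```

```text
Traceback (most recent call last):
  File "h.py", line 15, in st
    print("t",round(s["clock"],2),"p",p.round(2),"yaw",np.arctan2(r[1,0],r[0,0]).round(4),"tilt",r[:2,2].round(4),"F",s["wrist_force"].round(2),"Ftool",(r.T@s["wrist_force"]).round(2),"w",(87*s["width"]).round(1),"grip",round(s["grip_force"],1))
                                                                                                                                                                                            ^^^^^^^^^^^^^^^^^^^^^
AttributeError: 'float' object has no attribute 'round'
```

Request:
{"name": "servo_tool", "arguments": {
  "plan": [
    [0,0,0,0,0.02,0.5,40],
    [0,0,0,0,0,0.5,40],
    [0,0,0,0,0,0.5,40],
    [0,0,0,0,0,0.5,40],
    [0,0,0,0,0,0.48,40],
    [0,0,0,0,0,0,40]
  ]
}}

```text
clock: 3.1
position: [532.2, 13.9, 73.9]
tool_rot: [0.001, 0.994, -0.11, -0.004]
wrist_force: [-0.6, 0.2, 0.2]
width: 0.46
grip_force: 0.0
```

```bash
sed -i 's/(87\*s\["width"\]).round(1)/round(87*s["width"],1)/' h.py
python3 - <<'E'
from station import robot,capture
from h import *
st(robot,[535,15,76])
c=capture("scene");cv2.imwrite("pics/s1.png",cv2.resize(c["img"][150:300,240:440,::-1],None,fx=4,fy=4,interpolation=cv2.INTER_CUBIC))
E
```

```text
t 3.1 p [532.17  13.85  73.86] yaw -0.2213 tilt [-0.0076 -0.0005] F [-0.61  0.16  0.21] Ftool [-0.63 -0.03 -0.2 ] w 40.0 grip 0.0
shift units [ 0.05  -0.035 -0.043]
```

View pics/s1.png

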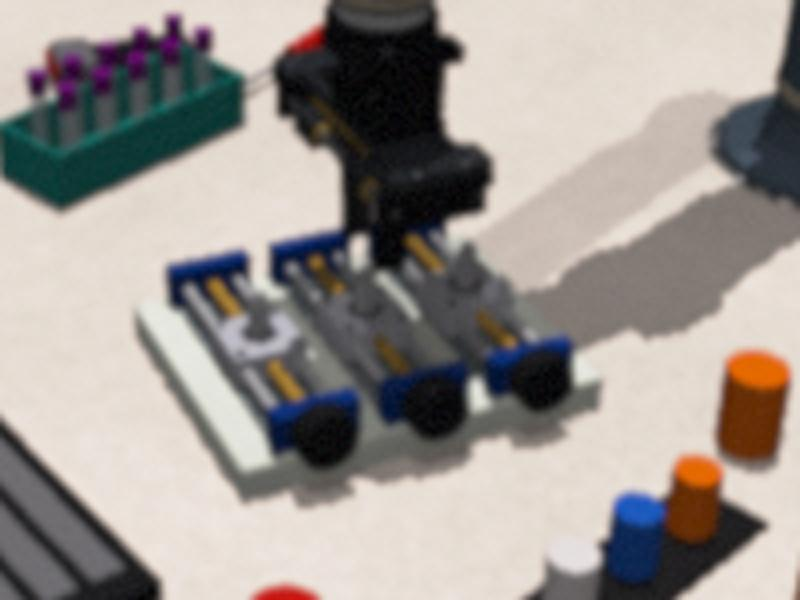

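The view shows the lowered gripper behind post 2, with post 2 at crop (365,300) and a fingertip at about (385,260). I'll project the fingertips into the image to check this against the pose.

```bash
cat >> h.py <<'E'
def proj(c,P):
    K,E=c["intrinsics"],np.array(c["extrinsics"]);q=E[:3,:3]@P+E[:3,3];s=np.array([q[0],-q[1]])/-q[2];s=s*(1+c["k1"]*(s@s));return s*K[0,0]+K[:2,2]
E
python3 - <<'E'
from station import robot,capture
from h import *
s,r=st(robot)
c=capture("scene");p=s["position"]
f=lambda P:((proj(c,P)-[240,150])*4).round(0)
for y in(-27,27):print("tip",f(p+r@[0,y,17]))
print("post2",f(np.array([535,15,52.])),f(np.array([535,15,86.])))
t=capture("top");cv2.imwrite("pics/t1.png",cv2.resize(t["img"][140:265,240:400,::-1],None,fx=4,fy=4,interpolation=cv2.INTER_CUBIC))
cv2.imwrite("pics/s1.png",cv2.resize(c["img"][150:300,240:440,::-1],None,fx=4,fy=4,interpolation=cv2.INTER_CUBIC))
E
```

```text
t 3.15 p [533.82  14.07  75.7 ] yaw -0.2213 tilt [-0.004  -0.0002] F [1.02 0.52 0.28] Ftool [ 0.88 -0.73 -0.28] w 39.8 grip 0.0
tip [384. 313.]
tip [351. 274.]
post2 [367. 303.] [368. 262.]
```

View pics/s1.png

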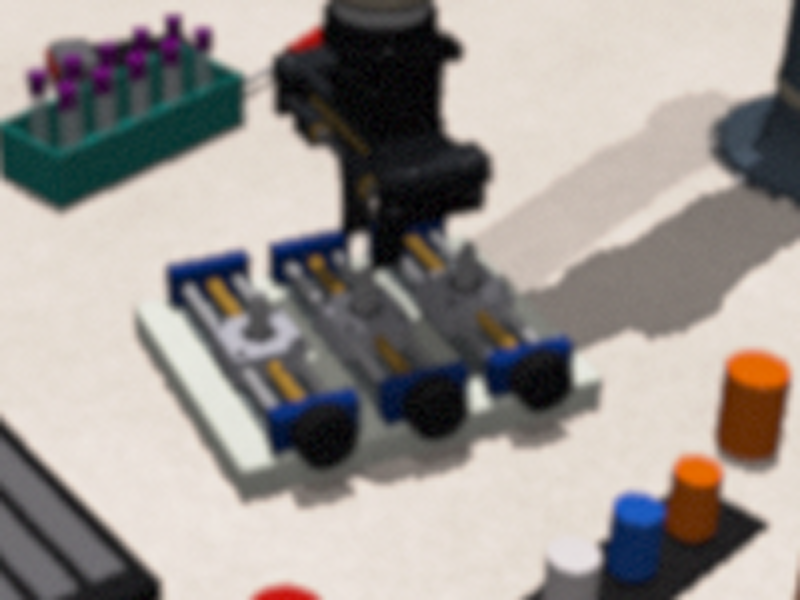

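The dark fingertips show about 12 px above where I projected them, so I'll check the top view.

```bash
python3 - <<'E'
import pickle,cv2,numpy as np
from station import capture
a=pickle.load(open("c0.pkl","rb"))
o=[]
for c in(a["scene"]["img"],capture("scene")["img"]):
    o.append(cv2.resize(c[180:250,300:366,::-1],None,fx=6,fy=6,interpolation=cv2.INTER_NEAREST))
s=np.clip(np.hstack(o)*1.6,0,255).astype(np.uint8)
t=cv2.imread("pics/t1.png")[:180*2+60]
t=cv2.resize(t,(int(t.shape[1]*420/t.shape[0])//2*1,210))
v=np.zeros((600,800,3),np.uint8);v[:420,:s.shape[1]]=s[:420,:800];
v[390:600,:t.shape[1]]=t
cv2.imwrite("pics/m1.png",v)
E
```

```text
(no output)
```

View pics/m1.png

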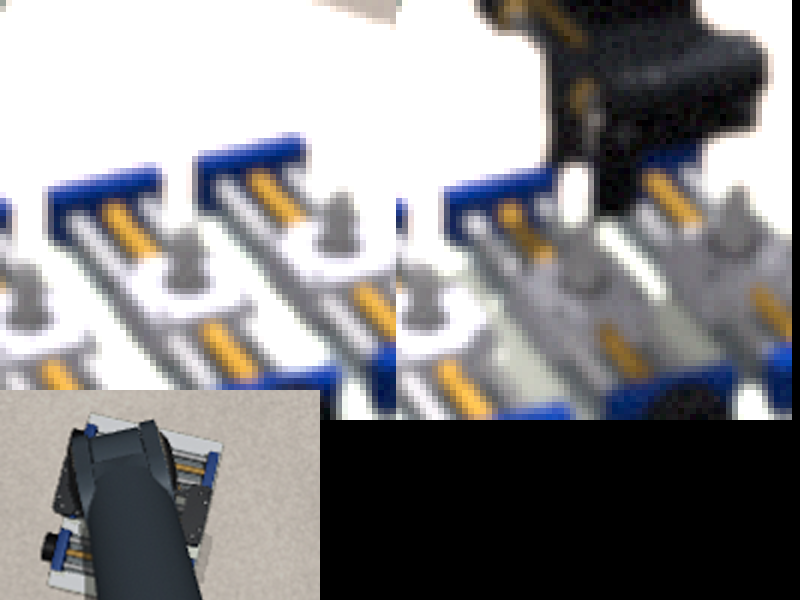

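The left fingertip is at about (335,215) in the full image, but the projection gives (336,228). I'll run the same check on the start picture.

```bash
python3 - <<'E'
import pickle
from h import *
from station import robot
s,r=st(robot);print(s["joint_positions"].round(3))
d=pickle.load(open("c0.pkl","rb"));c=d["scene"]
p0=np.array([284.4,-612.2,201]);a=.435;R=np.array([[np.cos(a),np.sin(a),0],[np.sin(a),-np.cos(a),0],[0,0,-1]])
for z in(17,-23):
  for n in d: print(n,z,[proj(d[n],p0+R@[0,y,z]).round(1) for y in(-50,50)])
i=c["img"][40:110,240:330,::-1];j=d["top"]["img"][220:350,470:590,::-1]
v=np.zeros((400,800,3),np.uint8);v[:350,:450]=cv2.resize(i,None,fx=5,fy=5);j=cv2.resize(j,(346,375));v[:375,452:798]=j
cv2.imwrite("pics/g0.png",np.clip(v*1.5,0,255).astype(np.uint8))
E
```

```text
t 3.3 p [536.31  14.29  78.31] yaw -0.2215 tilt [0.0024 0.0001] F [ 0.51 -0.21 -0.19] Ftool [0.55 0.09 0.19] w 40.0 grip 0.0
[ 0.094  0.403 -0.25   1.974  0.139  0.779 -2.028]
top 17 [array([535.4, 303.4]), array([568.8, 286.1])]
scene 17 [array([294.5, 104.6]), array([272.3, 100. ])]
top -23 [array([544.8, 306. ]), array([579.4, 287.8])]
scene -23 [array([294.5,  94.2]), array([271.9,  89.8])]
```

View pics/g0.png

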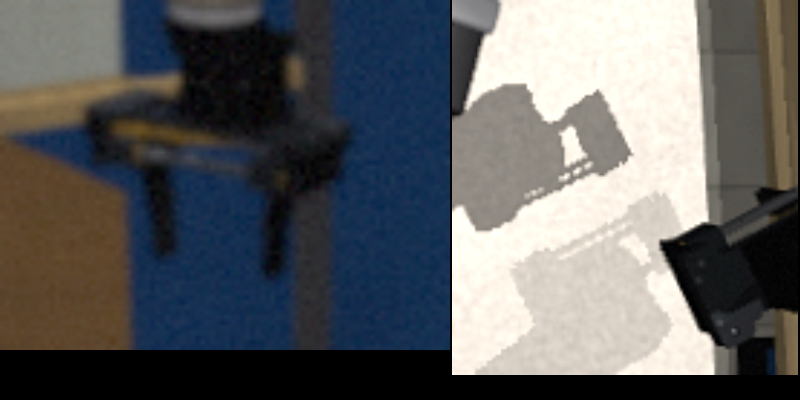

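The start picture shows the tips at (272,91) and (295,95), about 10 px above their projection. I'll check with the top view, where the gripper's end corners are at (544,303) and (563,340).

```bash
python3 - <<'E'
import pickle
from h import *
from station import robot,capture
d=pickle.load(open("c0.pkl","rb"))
p0=np.array([284.4,-612.2,201]);a=.435;R=np.array([[np.cos(a),np.sin(a),0],[np.sin(a),-np.cos(a),0],[0,0,-1]])
for dz in(0,-38):
  for h in (-53,-80):print(dz,h,[proj(d["top"],p0+R@[x,-95,h+dz]).round(1) for x in(-37,37)])
s,r=st(robot)
c=capture("top");p=s["position"]
for dz in(0,-38):
  for h in(-53,-80):print("now",dz,h,[((proj(c,p+r@[x,y,h+dz])-[240,140])*4).round(0).tolist() for x in(-37,37) for y in(-75,75)])
cv2.imwrite("pics/t2.png",np.clip(cv2.resize(c["img"][140:265,240:400,::-1].astype(float),None,fx=4,fy=4,interpolation=cv2.INTER_CUBIC)*1.7,0,255))
E
```

```text
0 -53 [array([543. , 331.3]), array([528.8, 302. ])]
0 -80 [array([550., 334.]), array([535.4, 303.8])]
-38 -53 [array([553. , 335.2]), array([538.2, 304.6])]
-38 -80 [array([560.6, 338.2]), array([545.4, 306.6])]
t 3.3 p [536.31  14.29  78.31] yaw -0.2215 tilt [0.0024 0.0001] F [ 0.51 -0.21 -0.19] Ftool [0.55 0.09 0.19] w 40.0 grip 0.0
now 0 -53 [[146.0, 256.0], [363.0, 306.0], [172.0, 150.0], [387.0, 200.0]]
now 0 -80 [[141.0, 251.0], [364.0, 303.0], [168.0, 143.0], [389.0, 194.0]]
now -38 -53 [[139.0, 250.0], [364.0, 302.0], [166.0, 140.0], [390.0, 192.0]]
now -38 -80 [[133.0, 245.0], [366.0, 299.0], [162.0, 132.0], [392.0, 185.0]][ WARN:0@1.972] global loadsave.cpp:1063 imwrite_ Unsupported depth image for selected encoder is fallbacked to CV_8U.
```

View pics/t2.png

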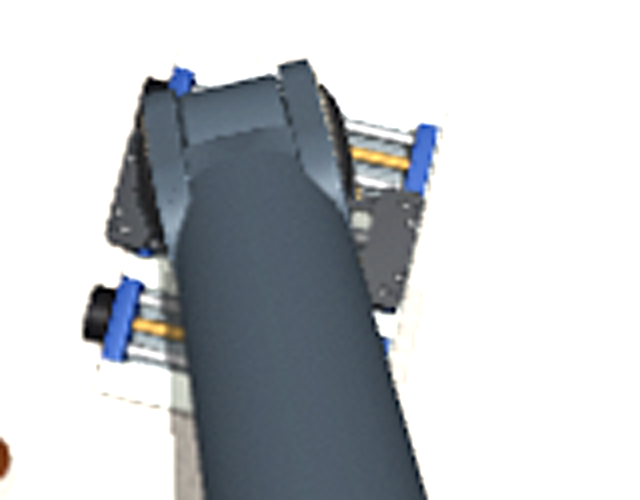

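Request:
{"name": "servo_tool", "arguments": {
  "plan": [
    [0,0,0,0,0.04,0,40],
    [0,0,0,0,0.04,0,40],
    [0,0,0,0,0.04,0,40],
    [0,0,0,0,0.04,0,40],
    [0,0,0,0,0.04,0,40],
    [0,0,0,0,0.04,0,40],
    [0,0,0,0,0.04,0,40],
    [0,0,0,0,0,0,40]
  ]
}}

```text
clock: 4.15
position: [532.1, 0.1, 77.0]
tool_rot: [0.0, 0.994, -0.111, -0.0]
wrist_force: [0.7, -0.6, -0.5]
width: 0.465
grip_force: 0.0
```

Request:
{"name": "servo_tool", "arguments": {
  "plan": [
    [0,0,0,0,0.03,0,40],
    [0,0,0,0,0,0,40]
  ]
}}

```text
clock: 4.35
position: [531.8, -1.1, 77.0]
tool_rot: [0.0, 0.994, -0.111, -0.0]
wrist_force: [-1.0, 1.0, 0.3]
width: 0.46
grip_force: 0.0
```

```bash
python3 - <<'E'
from station import robot,capture
from h import *
st(robot)
E
```

```text
t 4.35 p [531.82  -1.09  77.02] yaw -0.2216 tilt [-0.0001 -0.0001] F [-0.97  1.02  0.25] Ftool [-1.17 -0.78 -0.25] w 40.0 grip 0.0
```

Request:
{"name": "servo_tool", "arguments": {
  "plan": [
    [0,0,0,0,0.03,0,40],
    [0,0,0,0,0,0,40]
  ]
}}

```text
clock: 4.55
position: [531.5, -2.6, 77.1]
tool_rot: [0.0, 0.994, -0.111, 0.0]
wrist_force: [0.2, 0.4, -0.2]
width: 0.464
grip_force: 0.0
```

```bash
python3 - <<'E'
from station import robot,capture
from h import *
st(robot)
E
```

```text
t 4.55 p [531.52  -2.59  77.06] yaw -0.2216 tilt [ 0.     -0.0002] F [ 0.22  0.42 -0.22] Ftool [ 0.13 -0.46  0.22] w 40.3 grip 0.0
```

Request:
{"name": "servo_tool", "arguments": {
  "plan": [
    [0,0,0,0,0.02,0,40],
    [0,0,0,0,0,0,40]
  ]
}}

```text
clock: 4.75
position: [531.3, -3.5, 77.0]
tool_rot: [0.0, 0.994, -0.111, 0.0]
wrist_force: [0.1, 0.2, 1.3]
width: 0.457
grip_force: 0.0
```

Request:
{"name": "servo_tool", "arguments": {
  "plan": [
    [0,0,0,0,0,0,40]
  ]
}}

```text
clock: 4.85
position: [531.3, -3.4, 77.0]
tool_rot: [0.0, 0.994, -0.11, 0.0]
wrist_force: [0.2, -0.5, -0.3]
width: 0.462
grip_force: 0.0
```

No contact at this height, so the cameras are right that the gripper sits about 38 mm above its reported height. I'll re-centre and go down.

Request:
{"name": "servo_tool", "arguments": {
  "plan": [
    [0,0,0,0,-0.188,0,40],
    [0,0,0,0,-0.188,0,40],
    [0,0,0,0,0,0.1,40],
    [0,0,0,0,0,0.1,40],
    [0,0,0,0,0,0.1,40],
    [0,0,0,0,0,0.1,40],
    [0,0,0,0,0,0.06,40],
    [0,0,0,0,0,0,40]
  ]
}}

```text
clock: 5.65
position: [535.0, 14.7, 53.4]
tool_rot: [0.0, 0.994, -0.111, -0.001]
wrist_force: [-0.0, -0.7, 0.2]
width: 0.461
grip_force: 0.0
```

Request:
{"name": "servo_tool", "arguments": {
  "plan": [
    [0,0,0,0,0,0.06,40],
    [0,0,0,0,0,0.06,40],
    [0,0,0,0,0,0.06,40],
    [0,0,0,0,0,0.06,40],
    [0,0,0,0,0,0,40],
    [0,0,0,0,0,0,40]
  ]
}}

```text
clock: 6.25
position: [535.5, 15.0, 42.0]
tool_rot: [0.0, 0.994, -0.11, -0.0]
wrist_force: [0.4, -0.2, -0.0]
width: 0.459
grip_force: 0.0
```

```bash
python3 - <<'E'
from station import robot,capture
from h import *
s,r=st(robot)
c=capture("scene");p=s["position"]
print([((proj(c,p+r@[0,y,-21])-[300,180])*8).round() for y in(-27,27)], ((proj(c,np.array([535,15,52.]))-[300,180])*8).round())
v=cv2.resize(c["img"][180:250,300:370,::-1],None,fx=8,fy=8,interpolation=cv2.INTER_CUBIC)
cv2.imwrite("pics/s3.png",np.clip(v*1.4,0,255).astype(np.uint8))
E
```

```text
t 6.25 p [535.45  14.97  42.01] yaw -0.2214 tilt [-0. -0.] F [ 0.37 -0.2  -0.04] Ftool [0.4  0.11 0.04] w 39.9 grip 0.0
[array([287., 379.]), array([221., 301.])] [253. 365.]
```

View pics/s3.png

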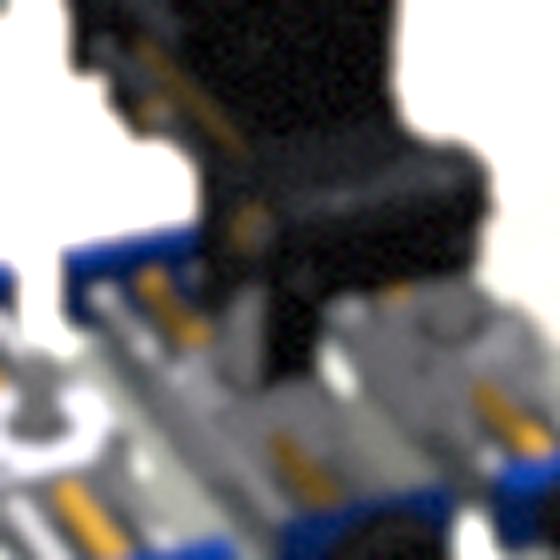

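The picture shows the fingers straddling post 2 (post at crop (245,340), fingertips at about (290,380) and (220,300)), with the tips just above the block. Now I'll rock it to the right.

Request:
{"name": "servo_tool", "arguments": {
  "plan": [
    [0,0,0,0,0.05,0,40],
    [0,0,0,0,0.05,0,40],
    [0,0,0,0,0.05,0,40],
    [0,0,0,0,0.05,0,40],
    [0,0,0,0,0,0,40]
  ]
}}

```text
clock: 6.8
position: [533.3, 5.0, 42.1]
tool_rot: [-0.0, 0.994, -0.111, 0.0]
wrist_force: [-0.2, -0.5, -0.6]
width: 0.461
grip_force: 0.0
```

Request:
{"name": "servo_tool", "arguments": {
  "plan": [
    [0,0,0,0,0.02,0,40],
    [0,0,0,0,0.02,0,40],
    [0,0,0,0,0,0,40]
  ]
}}

```text
clock: 7.1
position: [533.0, 3.8, 42.1]
tool_rot: [-0.0, 0.994, -0.11, 0.0]
wrist_force: [1.2, 2.1, 0.1]
width: 0.461
grip_force: 1.1
```

Request:
{"name": "servo_tool", "arguments": {
  "plan": [
    [0,0,0,0,0.02,0,40],
    [0,0,0,0,0,0,40]
  ]
}}

```text
clock: 7.3
position: [532.9, 3.2, 42.1]
tool_rot: [-0.001, 0.994, -0.11, 0.0]
wrist_force: [0.9, 4.2, -1.3]
width: 0.462
grip_force: 2.1
```

Request:
{"name": "servo_tool", "arguments": {
  "plan": [
    [0,0,0,0,0.02,0,40],
    [0,0,0,0,0,0,40]
  ]
}}

```text
clock: 7.5
position: [532.8, 2.6, 42.1]
tool_rot: [-0.001, 0.994, -0.11, 0.0]
wrist_force: [1.8, 5.2, -0.9]
width: 0.46
grip_force: 2.7
```

Shuttle 2 pushes back firmly after less than about 2 mm of travel, so it is sound. On to shuttle 3.

Request:
{"name": "servo_tool", "arguments": {
  "plan": [
    [0,0,0,0,-0.13,0,40],
    [0,0,0,0,-0.14,0,40],
    [0,0,0,0,0,-0.4,40],
    [0,0,0,0,0,-0.4,40],
    [0,0,0,0.4,0,0,40],
    [0,0,0,0.4,0,0,40],
    [0,0,0,0.4,0,0,40],
    [0,0,0,0.4,0,0,40]
  ]
}}

```text
clock: 8.3
position: [613.9, -3.9, 82.0]
tool_rot: [0.001, 0.994, -0.111, -0.0]
wrist_force: [-0.5, 0.5, 0.2]
width: 0.462
grip_force: 0.0
```

Request:
{"name": "servo_tool", "arguments": {
  "plan": [
    [0,0,0,0,0,0,40],
    [0,0,0,0,0,0,40],
    [0,0,0,0,0,0,40]
  ]
}}

```text
clock: 8.6
position: [612.1, -2.9, 81.8]
tool_rot: [0.0, 0.994, -0.11, -0.001]
wrist_force: [0.6, 0.2, 0.6]
width: 0.461
grip_force: 0.0
```

```bash
python3 - <<'E'
from station import robot,capture
from h import *
s,r=st(robot,[613,-1.5,42])
E
```

```text
t 8.6 p [612.1   -2.89  81.77] yaw -0.2209 tilt [-0.0016 -0.0004] F [0.57 0.18 0.56] Ftool [ 0.52 -0.3  -0.56] w 40.1 grip 0.0
shift units [ 0.013 -0.032  0.795]
```

Request:
{"name": "servo_tool", "arguments": {
  "plan": [
    [0,0,0,0.01,-0.03,0.1,40],
    [0,0,0,0,0,0.15,40],
    [0,0,0,0,0,0.15,40],
    [0,0,0,0,0,0.15,40],
    [0,0,0,0,0,0.15,40],
    [0,0,0,0,0,0.1,40],
    [0,0,0,0,0,0,40],
    [0,0,0,0,0,0,40]
  ]
}}

```text
clock: 9.4
position: [614.3, -1.7, 42.0]
tool_rot: [-0.0, 0.994, -0.111, 0.0]
wrist_force: [0.8, 0.0, 0.1]
width: 0.461
grip_force: 0.0
```

Request:
{"name": "servo_tool", "arguments": {
  "plan": [
    [0,0,0,0,0.05,0,40],
    [0,0,0,0,0.05,0,40],
    [0,0,0,0,0.05,0,40],
    [0,0,0,0,0.05,0,40],
    [0,0,0,0,0,0,40]
  ]
}}

```text
clock: 9.9
position: [612.0, -11.9, 42.2]
tool_rot: [0.0, 0.994, -0.111, 0.0]
wrist_force: [0.2, 0.4, 0.1]
width: 0.462
grip_force: 0.0
```

Request:
{"name": "servo_tool", "arguments": {
  "plan": [
    [0,0,0,0,0.02,0,40],
    [0,0,0,0,0.02,0,40],
    [0,0,0,0,0,0,40]
  ]
}}

```text
clock: 10.2
position: [611.8, -12.8, 42.1]
tool_rot: [-0.0, 0.994, -0.11, 0.0]
wrist_force: [0.1, 2.0, 0.3]
width: 0.459
grip_force: 1.0
```

Request:
{"name": "servo_tool", "arguments": {
  "plan": [
    [0,0,0,0,0.02,0,40],
    [0,0,0,0,0,0,40]
  ]
}}

```text
clock: 10.4
position: [611.5, -14.2, 42.2]
tool_rot: [-0.0, 0.994, -0.11, 0.0]
wrist_force: [1.3, 1.3, -0.2]
width: 0.461
grip_force: 1.0
```

Request:
{"name": "servo_tool", "arguments": {
  "plan": [
    [0,0,0,0,0.02,0,40],
    [0,0,0,0,0,0,40]
  ]
}}

```text
clock: 10.6
position: [611.3, -15.1, 42.2]
tool_rot: [-0.0, 0.994, -0.11, 0.0]
wrist_force: [-0.5, 3.5, 0.3]
width: 0.457
grip_force: 1.4
```

Request:
{"name": "servo_tool", "arguments": {
  "plan": [
    [0,0,0,0,0.02,0,40],
    [0,0,0,0,0,0,40]
  ]
}}

```text
clock: 10.8
position: [611.2, -15.5, 42.1]
tool_rot: [-0.001, 0.994, -0.11, 0.0]
wrist_force: [1.6, 4.0, -0.1]
width: 0.456
grip_force: 2.2
```

Request:
{"name": "servo_tool", "arguments": {
  "plan": [
    [0,0,0,0,0.02,0,40],
    [0,0,0,0,0,0,40]
  ]
}}

```text
clock: 11.0
position: [611.1, -16.0, 42.2]
tool_rot: [-0.001, 0.994, -0.11, 0.0]
wrist_force: [1.7, 4.4, -0.5]
width: 0.46
grip_force: 2.8
```

Shuttle 3 firms up after about 2.5 mm of travel, so it is sound too. On to shuttle 1.

Request:
{"name": "servo_tool", "arguments": {
  "plan": [
    [0,0,0,0,-0.15,0,40],
    [0,0,0,0,-0.16,0,40],
    [0,0,0,0,0,-0.4,40],
    [0,0,0,0,0,-0.4,40],
    [0,0,0,-0.8,0,0,40],
    [0,0,0,-0.8,0,0,40],
    [0,0,0,-0.8,0,0,40],
    [0,0,0,-0.8,0,0,40]
  ]
}}

```text
clock: 11.8
position: [456.2, 32.5, 81.9]
tool_rot: [0.001, 0.994, -0.111, -0.0]
wrist_force: [0.1, -0.2, 0.4]
width: 0.46
grip_force: 0.0
```

Request:
{"name": "servo_tool", "arguments": {
  "plan": [
    [0,0,0,0,0,0,40],
    [0,0,0,0,0,0,40],
    [0,0,0,0,0,0,40]
  ]
}}

```text
clock: 12.1
position: [459.4, 32.5, 82.4]
tool_rot: [0.0, 0.994, -0.111, 0.001]
wrist_force: [-0.2, 0.3, 1.0]
width: 0.459
grip_force: 0.0
```

```bash
python3 - <<'E'
from station import robot,capture
from h import *
s,r=st(robot,[457.5,32.5,42])
E
```

```text
t 12.1 p [459.43  32.54  82.41] yaw -0.2222 tilt [ 0.0016 -0.0003] F [-0.19  0.3   1.  ] Ftool [-0.25 -0.25 -1.  ] w 39.9 grip 0.0
shift units [-0.039  0.009  0.808]
```

Request:
{"name": "servo_tool", "arguments": {
  "plan": [
    [0,0,0,-0.03,0,0.1,40],
    [0,0,0,0,0,0.15,40],
    [0,0,0,0,0,0.15,40],
    [0,0,0,0,0,0.15,40],
    [0,0,0,0,0,0.15,40],
    [0,0,0,0,0,0.1,40],
    [0,0,0,0,0,0,40],
    [0,0,0,0,0,0,40]
  ]
}}

```text
clock: 12.9
position: [456.6, 33.3, 42.0]
tool_rot: [0.0, 0.994, -0.11, 0.0]
wrist_force: [-0.5, -0.2, 0.5]
width: 0.464
grip_force: 0.0
```

Request:
{"name": "servo_tool", "arguments": {
  "plan": [
    [0,0,0,0,0.05,0,40],
    [0,0,0,0,0.05,0,40],
    [0,0,0,0,0.05,0,40],
    [0,0,0,0,0.05,0,40],
    [0,0,0,0,0,0,40]
  ]
}}

```text
clock: 13.4
position: [454.3, 22.9, 42.1]
tool_rot: [0.0, 0.994, -0.111, 0.0]
wrist_force: [0.3, -0.1, 0.7]
width: 0.458
grip_force: 0.0
```

Request:
{"name": "servo_tool", "arguments": {
  "plan": [
    [0,0,0,0,0.02,0,40],
    [0,0,0,0,0.02,0,40],
    [0,0,0,0,0,0,40]
  ]
}}

```text
clock: 13.7
position: [454.1, 21.9, 42.1]
tool_rot: [-0.0, 0.994, -0.11, 0.0]
wrist_force: [0.0, 2.1, -0.2]
width: 0.462
grip_force: 0.6
```

Request:
{"name": "servo_tool", "arguments": {
  "plan": [
    [0,0,0,0,0.02,0,40],
    [0,0,0,0,0.02,0,40],
    [0,0,0,0,0,0,40]
  ]
}}

```text
clock: 14.0
position: [453.6, 19.7, 42.1]
tool_rot: [-0.0, 0.994, -0.11, 0.0]
wrist_force: [0.3, 1.7, 0.3]
width: 0.457
grip_force: 1.0
```

Request:
{"name": "servo_tool", "arguments": {
  "plan": [
    [0,0,0,0,0.02,0,40],
    [0,0,0,0,0,0,40]
  ]
}}

```text
clock: 14.2
position: [453.3, 18.5, 42.1]
tool_rot: [0.0, 0.994, -0.111, 0.0]
wrist_force: [0.4, 1.4, 0.8]
width: 0.459
grip_force: 1.0
```

Shuttle 1 is still moving freely, so I'll keep pushing.

Request:
{"name": "servo_tool", "arguments": {
  "plan": [
    [0,0,0,0,0.02,0,40],
    [0,0,0,0,0.02,0,40],
    [0,0,0,0,0,0,40]
  ]
}}

```text
clock: 14.5
position: [452.9, 16.6, 42.1]
tool_rot: [-0.0, 0.994, -0.111, 0.0]
wrist_force: [-0.7, 2.4, 0.7]
width: 0.461
grip_force: 1.1
```

Request:
{"name": "servo_tool", "arguments": {
  "plan": [
    [0,0,0,0,0.02,0,40],
    [0,0,0,0,0,0,40]
  ]
}}

```text
clock: 14.7
position: [452.8, 16.1, 42.1]
tool_rot: [-0.0, 0.994, -0.11, 0.0]
wrist_force: [1.1, 3.8, 0.4]
width: 0.459
grip_force: 2.0
```

Request:
{"name": "servo_tool", "arguments": {
  "plan": [
    [0,0,0,0,0.02,0,40],
    [0,0,0,0,0,0,40]
  ]
}}

```text
clock: 14.9
position: [452.7, 15.6, 42.1]
tool_rot: [-0.001, 0.994, -0.11, 0.0]
wrist_force: [0.5, 5.6, -0.7]
width: 0.465
grip_force: 2.7
```

Request:
{"name": "servo_tool", "arguments": {
  "plan": [
    [0,0,0,0,0.02,0,40],
    [0,0,0,0,0,0,40]
  ]
}}

```text
clock: 15.1
position: [452.6, 15.2, 42.1]
tool_rot: [-0.001, 0.994, -0.11, 0.001]
wrist_force: [0.7, 5.9, -0.4]
width: 0.46
grip_force: 3.4
```

Request:
{"name": "servo_tool", "arguments": {
  "plan": [
    [0,0,0,0,-0.1,0,40],
    [0,0,0,0,-0.1,0,40],
    [0,0,0,0,-0.1,0,40],
    [0,0,0,0,-0.1,0,40],
    [0,0,0,0,-0.1,0,40],
    [0,0,0,0,-0.06,0,40],
    [0,0,0,0,0,0,40]
  ]
}}

```text
clock: 15.8
position: [458.3, 41.2, 42.0]
tool_rot: [0.0, 0.994, -0.11, -0.0]
wrist_force: [0.5, -1.3, -1.3]
width: 0.462
grip_force: 0.0
```

Request:
{"name": "servo_tool", "arguments": {
  "plan": [
    [0,0,0,0,-0.04,0,40],
    [0,0,0,0,-0.04,0,40],
    [0,0,0,0,0,0,40]
  ]
}}

```text
clock: 16.1
position: [459.1, 44.8, 42.0]
tool_rot: [0.0, 0.994, -0.111, -0.0]
wrist_force: [0.1, -1.4, -0.2]
width: 0.46
grip_force: 0.9
```

Request:
{"name": "servo_tool", "arguments": {
  "plan": [
    [0,0,0,0,-0.04,0,40],
    [0,0,0,0,-0.04,0,40],
    [0,0,0,0,0,0,40]
  ]
}}

```text
clock: 16.4
position: [460.1, 49.2, 42.0]
tool_rot: [-0.0, 0.994, -0.11, -0.0]
wrist_force: [-0.2, -1.7, 0.7]
width: 0.46
grip_force: 0.7
```

Request:
{"name": "servo_tool", "arguments": {
  "plan": [
    [0,0,0,0,-0.02,0,40],
    [0,0,0,0,0,0,40]
  ]
}}

```text
clock: 16.6
position: [460.3, 50.0, 42.0]
tool_rot: [-0.0, 0.994, -0.11, 0.0]
wrist_force: [0.7, -1.2, 0.7]
width: 0.461
grip_force: 0.8
```

Request:
{"name": "servo_tool", "arguments": {
  "plan": [
    [0,0,0,0,-0.02,0,40],
    [0,0,0,0,0,0,40]
  ]
}}

```text
clock: 16.8
position: [460.5, 50.9, 42.0]
tool_rot: [-0.0, 0.994, -0.11, -0.0]
wrist_force: [0.6, -1.9, -0.2]
width: 0.46
grip_force: 0.9
```

Request:
{"name": "servo_tool", "arguments": {
  "plan": [
    [0,0,0,0,-0.02,0,40],
    [0,0,0,0,0,0,40]
  ]
}}

```text
clock: 17.0
position: [460.7, 51.9, 42.0]
tool_rot: [-0.0, 0.994, -0.11, -0.0]
wrist_force: [-1.7, -1.5, -0.2]
width: 0.461
grip_force: 0.9
```

Request:
{"name": "servo_tool", "arguments": {
  "plan": [
    [0,0,0,0,-0.02,0,40],
    [0,0,0,0,0,0,40]
  ]
}}

```text
clock: 17.2
position: [460.9, 52.9, 42.0]
tool_rot: [-0.0, 0.994, -0.11, -0.0]
wrist_force: [0.5, -2.0, 0.6]
width: 0.458
grip_force: 0.9
```

Request:
{"name": "servo_tool", "arguments": {
  "plan": [
    [0,0,0,0,-0.02,0,40],
    [0,0,0,0,0,0,40]
  ]
}}

```text
clock: 17.4
position: [461.0, 53.7, 42.0]
tool_rot: [0.0, 0.994, -0.11, -0.0]
wrist_force: [0.0, -2.8, -0.0]
width: 0.458
grip_force: 1.1
```

Request:
{"name": "servo_tool", "arguments": {
  "plan": [
    [0,0,0,0,-0.02,0,40],
    [0,0,0,0,0,0,40]
  ]
}}

```text
clock: 17.6
position: [461.2, 54.2, 42.0]
tool_rot: [0.0, 0.994, -0.111, -0.0]
wrist_force: [-0.5, -4.2, 0.0]
width: 0.456
grip_force: 2.0
```

Request:
{"name": "servo_tool", "arguments": {
  "plan": [
    [0,0,0,0,-0.02,0,40],
    [0,0,0,0,0,0,40]
  ]
}}

```text
clock: 17.8
position: [461.3, 54.7, 42.0]
tool_rot: [0.001, 0.994, -0.111, -0.0]
wrist_force: [-0.8, -5.5, 1.3]
width: 0.461
grip_force: 2.7
```

Request:
{"name": "servo_tool", "arguments": {
  "plan": [
    [0,0,0,0,-0.02,0,40],
    [0,0,0,0,0,0,40]
  ]
}}

```text
clock: 18.0
position: [461.4, 55.1, 42.0]
tool_rot: [0.001, 0.994, -0.111, -0.0]
wrist_force: [-1.5, -6.5, 0.7]
width: 0.459
grip_force: 3.3
```

```bash
python3 - <<'E'
from station import robot,capture
from h import *
s,r=st(robot)
E
```

```text
t 18.0 p [461.38  55.08  41.95] yaw -0.2224 tilt [-0.0012 -0.0021] F [-1.5  -6.49  0.7 ] Ftool [-0.03  6.67 -0.68] w 39.9 grip 3.3
```

Shuttle 1 is the worn one, and it is now at its left end. I'll let go gently, rise, and go to the cap.

Request:
{"name": "servo_tool", "arguments": {
  "plan": [
    [0,0,0,0,0.015,0,40],
    [0,0,0,0,0.015,0,40],
    [0,0,0,0,0.03,0,40],
    [0,0,0,0,0.08,0,40],
    [0,0,0,0,0.12,0,40],
    [0,0,0,0,0,-0.4,40],
    [0,0,0,0,0,-0.4,40],
    [0,0,0,0,0,-0.4,70]
  ]
}}

```text
clock: 18.8
position: [459.1, 44.3, 102.8]
tool_rot: [-0.0, 0.994, -0.11, 0.0]
wrist_force: [-0.2, 0.3, 0.2]
width: 0.5
grip_force: 0.0
```

Request:
{"name": "servo_tool", "arguments": {
  "plan": [
    [0,0,0,-0.082,-0.583,0,70],
    [0,0,0,-0.082,-0.583,0,70],
    [0,0,0,-0.082,-0.583,0,70],
    [0,0,0,-0.082,-0.583,0,70],
    [0,0,0,-0.082,-0.583,0,70],
    [0,0,0,-0.082,-0.583,0,70],
    [0,0,0,-0.082,-0.583,0,70],
    [0,0,0,-0.082,-0.583,0,70]
  ]
}}

```text
clock: 19.6
position: [478.3, 280.3, 102.2]
tool_rot: [-0.001, 0.994, -0.11, 0.0]
wrist_force: [-0.5, -1.0, 0.9]
width: 0.806
grip_force: 0.0
```

Request:
{"name": "servo_tool", "arguments": {
  "plan": [
    [0,0,0,0,0,0,70],
    [0,0,0,0,0,0,70],
    [0,0,0,0,0,0,70],
    [0,0,0,0,0,0,70]
  ]
}}

```text
clock: 20.0
position: [478.4, 277.2, 102.0]
tool_rot: [0.0, 0.994, -0.111, 0.0]
wrist_force: [-0.3, -0.5, 0.4]
width: 0.808
grip_force: 0.0
```

```bash
python3 - <<'E'
from station import robot,capture
from h import *
s,r=st(robot,[477.5,277,-2])
c=capture("top");g=cv2.cvtColor(c["img"],cv2.COLOR_RGB2GRAY).astype(float)
for u,v in((299,226.5),(307.3,199.8),(313.5,173)):
    x0,y0=int(u)-6,int(v)-6;p=g[y0:y0+13,x0:x0+13]
    w=np.clip(150-p,0,None);yy,xx=np.mgrid[:13,:13];w[np.hypot(xx+x0-u,yy+y0-v)>5.2]=0
    q=(x0+(w*xx).sum()/w.sum(),y0+(w*yy).sum()/w.sum())
    print("post",np.round(q,2),onz(c,*q,76).round(1))
E
```

```text
t 20.0 p [478.42 277.2  101.98] yaw -0.2234 tilt [ 0.     -0.0007] F [-0.28 -0.47  0.44] Ftool [-0.17  0.52 -0.44] w 70.3 grip 0.0
shift units [-0.018  0.007  2.08 ]
post [298.61 226.23] [459.5  38.6]
post [307.95 200.49] [533.   13.1]
post [314.56 174.19] [609.2  -5. ]
```

Request:
{"name": "servo_tool", "arguments": {
  "plan": [
    [0,0,0,-0.015,0,0.4,70],
    [0,0,0,0,0,0.4,70],
    [0,0,0,0,0,0.4,70],
    [0,0,0,0,0,0.4,70],
    [0,0,0,0,0,0.2,70],
    [0,0,0,0,0,0.15,70],
    [0,0,0,0,0,0.1,70],
    [0,0,0,0,0,0,70]
  ]
}}

```text
clock: 20.85
position: [477.5, 278.7, -0.5]
tool_rot: [0.0, 0.994, -0.111, 0.0]
wrist_force: [-0.0, -0.6, 0.1]
width: 0.805
grip_force: 0.0
```

Request:
{"name": "servo_tool", "arguments": {
  "plan": [
    [0,0,0,0,0,0,70],
    [0,0,0,0,0,0,70],
    [0,0,0,0,0,0,70]
  ]
}}

```text
clock: 21.15
position: [477.8, 279.1, 0.1]
tool_rot: [-0.0, 0.994, -0.111, 0.0]
wrist_force: [0.6, 1.2, 1.1]
width: 0.806
grip_force: 0.0
```

```bash
python3 - <<'E'
from station import robot,capture
from h import *
s,r=st(robot);p=s["position"]
c=capture("scene");x0,y0=int(414-35),int(268-40)
print([((proj(c,p+r@[0,y,-21])-[x0,y0])*8).round() for y in(-42,42)],((proj(c,np.array([477.5,277,6.]))-[x0,y0])*8).round())
cv2.imwrite("pics/s4.png",cv2.resize(c["img"][y0:y0+75,x0:x0+75,::-1],None,fx=8,fy=8,interpolation=cv2.INTER_CUBIC))
E
```

```text
t 21.15 p [4.7782e+02 2.7908e+02 9.0000e-02] yaw -0.2215 tilt [0.001  0.0005] F [0.61 1.15 1.09] Ftool [ 0.34 -1.26 -1.09] w 70.1 grip 0.0
[array([355., 465.]), array([205., 307.])] [268. 417.]
```

View pics/s4.png

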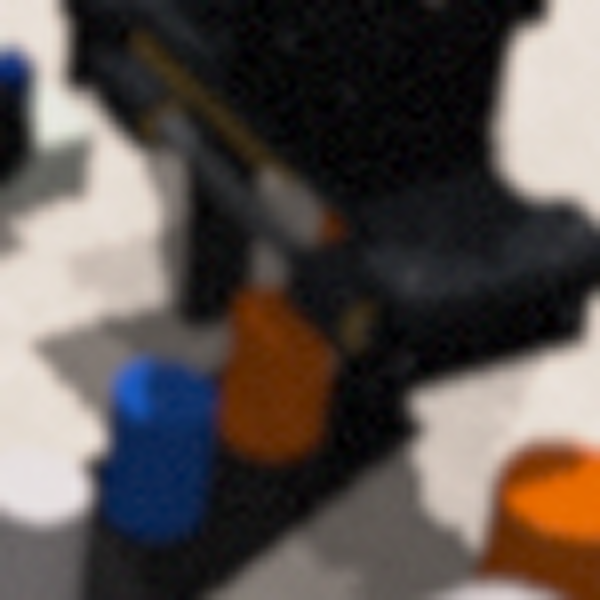

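The cap stands between the open fingers, with its base at crop (272,440) and the right fingertip at (200,320). The blue cap is clear at (160,450). I'll go 8 mm lower, close and lift.

Request:
{"name": "servo_tool", "arguments": {
  "plan": [
    [0,0,0,0,0,0.08,70],
    [0,0,0,0,0,0.08,70],
    [0,0,0,0,0,0,70],
    [0,0,0,0,0,0,20],
    [0,0,0,0,0,0,20],
    [0,0,0,0,0,0,20],
    [0,0,0,0,0,0,20],
    [0,0,0,0,0,0,20]
  ]
}}

```text
clock: 22.0
position: [477.5, 278.9, -8.4]
tool_rot: [-0.0, 0.994, -0.111, 0.0]
wrist_force: [0.8, 0.0, -0.1]
width: 0.436
grip_force: 0.0
```

```bash
python3 - <<'E'
from station import robot,capture
from h import *
s,r=st(robot)
E
```

```text
t 22.0 p [477.55 278.9   -8.38] yaw -0.2215 tilt [0.0002 0.0001] F [ 0.83  0.01 -0.08] Ftool [ 0.81 -0.19  0.08] w 37.9 grip 0.0
```

Request:
{"name": "servo_tool", "arguments": {
  "plan": [
    [0,0,0,0,0,0,20],
    [0,0,0,0,0,0,20],
    [0,0,0,0,0,0,20],
    [0,0,0,0,0,0,20]
  ]
}}

```text
clock: 22.4
position: [477.5, 278.8, -8.4]
tool_rot: [0.0, 0.994, -0.111, 0.0]
wrist_force: [-0.5, -0.2, 1.1]
width: 0.354
grip_force: 31.3
```

Request:
{"name": "servo_tool", "arguments": {
  "plan": [
    [0,0,0,0,0,-0.15,20],
    [0,0,0,0,0,-0.3,20],
    [0,0,0,0,0,-0.4,20],
    [0,0,0,0,0,-0.4,20],
    [0,0,0,0,0,-0.4,20],
    [0,0,0,0,0,-0.4,20],
    [0,0,0,0,0,-0.15,20],
    [0,0,0,0,0,0,20]
  ]
}}

```text
clock: 23.2
position: [478.3, 279.4, 103.3]
tool_rot: [-0.001, 0.994, -0.111, 0.001]
wrist_force: [-0.5, -1.0, -0.6]
width: 0.354
grip_force: 31.3
```

```bash
python3 - <<'E'
from station import robot,capture
from h import *
s,r=st(robot,[459.8,41.6,103])
c=capture("scene");H,S,V=cv2.split(cv2.cvtColor(c["img"],cv2.COLOR_RGB2HSV))
for b in blobs((H>3)&(H<18)&(S>150)&(V>50),12):print(b)
p=s["position"];print([proj(c,p+r@[0,0,z]).round(1) for z in(-21,-38,-66)])
E
```

```text
t 23.2 p [478.31 279.44 103.35] yaw -0.2215 tilt [0.0031 0.0017] F [-0.47 -1.04 -0.58] Ftool [-0.23  1.12  0.57] w 30.8 grip 31.3
shift units [ 6.840e-01  4.722e+00 -2.000e-03]
([0, 206, 94, 38, 1071], array([ 44.83, 224.77]))
([412, 227, 26, 38, 475], array([423.89, 247.16]))
([440, 284, 19, 22, 295], array([449.55, 293.19]))
[array([418.8, 242.5]), array([419.8, 236.7]), array([421.3, 226.9])]
```

Gripped. Now I'll carry the cap over post 1.

Request:
{"name": "servo_tool", "arguments": {
  "plan": [
    [0,0,0,0.068,0.472,0,20],
    [0,0,0,0.068,0.472,0,20],
    [0,0,0,0.068,0.472,0,20],
    [0,0,0,0.068,0.472,0,20],
    [0,0,0,0.068,0.472,0,20],
    [0,0,0,0.068,0.472,0,20],
    [0,0,0,0.068,0.472,0,20],
    [0,0,0,0.068,0.472,0,20]
  ]
}}

```text
clock: 24.05
position: [461.4, 87.5, 100.5]
tool_rot: [0.0, 0.994, -0.11, -0.001]
wrist_force: [-0.1, -0.1, -0.4]
width: 0.355
grip_force: 31.3
```

Request:
{"name": "servo_tool", "arguments": {
  "plan": [
    [0,0,0,0.068,0.472,0,20],
    [0,0,0,0.068,0.472,0,20],
    [0,0,0,0,0,0,20],
    [0,0,0,0,0,0,20],
    [0,0,0,0,0,0,20],
    [0,0,0,0,0,0,20]
  ]
}}

```text
clock: 24.65
position: [458.7, 42.3, 101.3]
tool_rot: [-0.0, 0.994, -0.11, -0.0]
wrist_force: [-0.5, 0.2, 0.3]
width: 0.36
grip_force: 31.3
```

```bash
python3 - <<'E'
from station import robot,capture
from h import *
s,r=st(robot,[459.8,41.6,103])
c=capture("scene");I=c["img"];H,S,V=cv2.split(cv2.cvtColor(I,cv2.COLOR_RGB2HSV));m=(H>3)&(H<18)&(S>150)&(V>50)
for b in blobs(m,5):print(b)
p=s["position"];print([proj(c,p+r@[0,0,z]).round(1) for z in(-21,-38,-66)])
print("post pred",[proj(c,np.array([459.8,41.6,z])).round(1) for z in(52,76,86)])
print("m",[(v,np.flatnonzero(m[v,330:385])[[0,-1]]+330) for v in range(185,235) if m[v,330:385].any()])
g=cv2.cvtColor(I,cv2.COLOR_RGB2GRAY)
for v in range(210,236,2):print(v,g[v,338:374])
E
```

```text
t 24.65 p [458.7   42.26 101.34] yaw -0.2195 tilt [-0.0003  0.0003] F [-0.46  0.2   0.3 ] Ftool [-0.49 -0.09 -0.3 ] w 31.3 grip 31.3
shift units [ 0.024  0.008 -0.033]
([355, 186, 7, 18, 109], array([358.06, 193.96]))
([0, 207, 94, 38, 1085], array([ 45.01, 224.8 ]))
([420, 238, 17, 27, 353], array([427.73, 250.73]))
([440, 284, 19, 22, 299], array([449.53, 293.14]))
[array([360.3, 200.2]), array([360.7, 194.9]), array([361.3, 185.9])]
post pred [array([358.2, 221.6]), array([358.8, 214.4]), array([359. , 211.4])]
m [(186, array([357, 361])), (187, array([356, 361])), (188, array([355, 361])), (189, array([355, 361])), (190, array([355, 361])), (191, array([355, 361])), (192, array([355, 361])), (193, array([355, 361])), (194, array([355, 361])), (195, array([355, 361])), (196, array([355, 361])), (197, array([355, 360])), (198, array([356, 360])), (199, array([356, 360])), (200, array([356, 360])), (201, array([356, 360])), (202, array([356, 360])), (203, array([357, 360]))]
210 [101  64  43  67  97 117 116  94  63  61  89 117 133 156 181 195 200 202
 200 200 202 213 219 219 218 219
[... 1153 characters left out ...]
92  98  98  91  88  95
 100 101 100  94  83  79  77  77  78  78  77  76  79  92 106 116 132 158]
228 [190 175 150 140 141 135 129 108  87  79  77  79  81  86  88  90  88  86
  92  94  93  89  81  78  76  77  79  79  75  73  75  81  90  93  98 108]
230 [150 138 127 114 113 119 122 121 109  95  80  78  77  80  84  90  86  89
  88  84  83  81  76  75  72  76  77  75  75  73  73  76  79  85  92  94]
232 [ 89  99 120 122 112 115 124 127 126 120 108  90  77  75  80  83  84  91
  93  91  87  80  74  69  69  76  78  74  71  65  65  68  73  75  81  89]
234 [ 89  90 102 105 105 115 132 140 133 129 124 116 101  84  77  76  77  74
  81  89  92  85  76  62  59  61  70  74  73  67  60  54  60  62  66  70]
```

Request:
{"name": "servo_tool", "arguments": {
  "plan": [
    [0,0,0,0.065,0.007,0.2,20],
    [0,0,0,0,0,0.2,20],
    [0,0,0,0,0,0.15,20],
    [0,0,0,0,0,0.08,20],
    [0,0,0,0,0,0,20],
    [0,0,0,0,0,0,20],
    [0,0,0,0,0,0,20]
  ]
}}

```text
clock: 25.4
position: [462.2, 40.1, 70.3]
tool_rot: [-0.0, 0.994, -0.111, 0.0]
wrist_force: [-0.7, 0.3, 0.2]
width: 0.351
grip_force: 31.3
```

```bash
python3 - <<'E'
from station import robot,capture
from h import *
s,r=st(robot,[461.8,41.2,38])
E
```

```text
t 25.4 p [462.19  40.14  70.33] yaw -0.2215 tilt [0.0008 0.    ] F [-0.73  0.32  0.23] Ftool [-0.78 -0.15 -0.23] w 30.5 grip 31.3
shift units [-0.013 -0.019  0.647]
```

Request:
{"name": "servo_tool", "arguments": {
  "plan": [
    [0,0,0,-0.01,-0.025,0,20],
    [0,0,0,0,0,0.06,20],
    [0,0,0,0,0,0.06,20],
    [0,0,0,0,0,0.06,20],
    [0,0,0,0,0,0.06,20],
    [0,0,0,0,0,0,20],
    [0,0,0,0,0,0,20]
  ]
}}

```text
clock: 26.1
position: [461.6, 41.4, 57.9]
tool_rot: [0.0, 0.994, -0.11, -0.0]
wrist_force: [0.5, 0.9, -0.0]
width: 0.356
grip_force: 31.3
```

Request:
{"name": "servo_tool", "arguments": {
  "plan": [
    [0,0,0,0,0,0,20]
  ]
}}

```text
clock: 26.2
position: [461.8, 41.4, 58.1]
tool_rot: [0.0, 0.994, -0.11, 0.0]
wrist_force: [-0.1, -0.3, -0.7]
width: 0.355
grip_force: 31.3
```

No contact forces, and the cap's mouth is already below the taper. Going further down.

Request:
{"name": "servo_tool", "arguments": {
  "plan": [
    [0,0,0,0,0,0.06,20],
    [0,0,0,0,0,0.06,20],
    [0,0,0,0,0,0.06,20],
    [0,0,0,0,0,0.06,20],
    [0,0,0,0,0,0.06,20],
    [0,0,0,0,0,0.04,20],
    [0,0,0,0,0,0,20],
    [0,0,0,0,0,0,20]
  ]
}}

```text
clock: 27.0
position: [461.7, 41.5, 41.0]
tool_rot: [0.0, 0.994, -0.11, 0.0]
wrist_force: [-1.0, -0.1, -0.5]
width: 0.351
grip_force: 31.3
```

Request:
{"name": "servo_tool", "arguments": {
  "plan": [
    [0,0,0,0,0,0.02,20],
    [0,0,0,0,0,0,20],
    [0,0,0,0,0,0,20]
  ]
}}

```text
clock: 27.3
position: [461.7, 41.4, 40.1]
tool_rot: [0.0, 0.994, -0.111, 0.0]
wrist_force: [0.2, 1.1, -0.7]
width: 0.353
grip_force: 31.3
```

Request:
{"name": "servo_tool", "arguments": {
  "plan": [
    [0,0,0,0,0,0.02,20],
    [0,0,0,0,0,0,20],
    [0,0,0,0,0,0,20]
  ]
}}

```text
clock: 27.6
position: [461.7, 41.4, 39.0]
tool_rot: [0.0, 0.994, -0.111, 0.0]
wrist_force: [0.1, -0.2, -0.5]
width: 0.351
grip_force: 31.3
```

Request:
{"name": "servo_tool", "arguments": {
  "plan": [
    [0,0,0,0,0,0.02,20],
    [0,0,0,0,0,0,20],
    [0,0,0,0,0,0,20]
  ]
}}

```text
clock: 27.9
position: [461.6, 41.4, 38.0]
tool_rot: [0.0, 0.994, -0.11, -0.0]
wrist_force: [-0.3, -0.4, -0.9]
width: 0.35
grip_force: 31.3
```

Request:
{"name": "servo_tool", "arguments": {
  "plan": [
    [0,0,0,0,0,0.01,20],
    [0,0,0,0,0,0,20],
    [0,0,0,0,0,0,20]
  ]
}}

```text
clock: 28.2
position: [461.7, 41.4, 37.6]
tool_rot: [0.0, 0.994, -0.11, 0.0]
wrist_force: [0.2, -0.4, -0.6]
width: 0.352
grip_force: 31.3
```

Request:
{"name": "servo_tool", "arguments": {
  "plan": [
    [0,0,0,0,0,0,33],
    [0,0,0,0,0,0,36],
    [0,0,0,0,0,0,42],
    [0,0,0,0,0,0,50],
    [0,0,0,0,0,0,56],
    [0,0,0,0,0,0,56],
    [0,0,0,0,0,0,56]
  ]
}}

```text
clock: 28.9
position: [461.7, 41.4, 37.6]
tool_rot: [0.0, 0.994, -0.11, 0.0]
wrist_force: [1.0, 0.4, -0.6]
width: 0.637
grip_force: 0.0
```

Request:
{"name": "servo_tool", "arguments": {
  "plan": [
    [0,0,0,0,0,-0.1,56],
    [0,0,0,0,0,-0.2,56],
    [0,0,0,0,0,-0.4,56],
    [0,0,0,0,0,-0.5,56],
    [0,0,0,0,0,-0.6,56],
    [0,0,0,0,0,-0.6,56],
    [0,0,0,0,0,-0.4,56],
    [0,0,0,0,0,0,56]
  ]
}}

```text
clock: 29.7
position: [464.0, 41.9, 181.3]
tool_rot: [-0.001, 0.994, -0.111, 0.004]
wrist_force: [0.1, -0.2, -0.8]
width: 0.646
grip_force: 0.0
```

Request:
{"name": "servo_tool", "arguments": {
  "plan": [
    [0,0,0,0,0.8,0,56],
    [0,0,0,0,0.8,0,56],
    [0,0,0,0.2,0.8,0,56],
    [0,0,0,0.2,0.8,0,56],
    [0,0,0,0.2,0.6,0,56],
    [0,0,0,0,0,0,56],
    [0,0,0,0,0,0,56]
  ]
}}

```text
clock: 30.4
position: [448.6, -150.5, 177.0]
tool_rot: [-0.0, 0.994, -0.111, -0.001]
wrist_force: [0.1, 0.2, 0.2]
width: 0.64
grip_force: 0.0
```

```bash
python3 - <<'E'
from station import robot,capture
from h import *
s,r=st(robot)
for n in("scene","top"):
    c=capture(n);H,S,V=cv2.split(cv2.cvtColor(c["img"],cv2.COLOR_RGB2HSV))
    for b in blobs((H>3)&(H<18)&(S>150)&(V>50),8):
        if b[0][4]<900:print(n,b,onz(c,*b[1],97 if n=="top" else 80).round(1))
    print("pred",[proj(c,np.array([461,41.5,z])).round(1) for z in(52,97)])
    if n=="top":
        for v in range(213,241):
            k=np.flatnonzero(((H>3)&(H<18)&(S>150)&(V>50))[v,285:315]);print(v,(k[[0,-1]]+285) if len(k) else '',end=' ')
E
```

```text
t 30.4 p [ 448.58 -150.52  177.02] yaw -0.2228 tilt [-0.0012  0.0008] F [0.14 0.24 0.22] Ftool [ 0.08 -0.26 -0.22] w 55.7 grip 0.0
scene ([351, 207, 13, 18, 155], array([357.26, 214.93])) [469.4  46. ]
scene ([420, 238, 17, 27, 354], array([427.69, 250.69])) [434.9 276.3]
scene ([440, 284, 19, 22, 299], array([449.51, 293.11])) [515.5 413.8]
pred [array([357.9, 221.7]), array([358.9, 208.2])]
top ([171, 212, 22, 15, 251], array([181.36, 218.77])) [476.4 365.9]
top ([293, 220, 11, 11, 94], array([297.95, 225.3 ])) [461.1  39.2]
top ([223, 248, 19, 14, 217], array([232.22, 254.45])) [379.4 219.1]
pred [array([298.2, 226.1]), array([297.1, 225.3])]
213  214  215  216  217  218  219  220 [297 299] 221 [295 300] 222 [294 301] 223 [293 302] 224 [293 303] 225 [293 303] 226 [293 303] 227 [293 303] 228 [294 302] 229 [295 302] 230 [296 301] 231  232  233  234  235  236  237  238  239  240
```

```bash
python3 -c "
from station import robot
print(robot.close_job())"
```

```text
the job is handed in; nothing more can be done
None
```

Shuttle 1 was the worn one (about 13 mm of free play, where 2 and 3 firmed up within about 2.5 mm to the right); it is left at its left end with the orange cap down over its post, and the job is handed in, with no verdict shown.

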